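# Store the jade beads and snap the seal jar shut

### The arm

A 7-joint arm with a two-finger parallel gripper is mounted at the origin on the work surface. World frame = base frame: x ahead of the robot, y to its left, z up, the work surface at z = 0. Lengths are in m, angles in degrees, forces in N, time in s.
With the tool pointing down it reaches from about 0.4 to 0.9 m from the base axis. Payload 5.5 kg.
Tool frame: the origin (TCP) lies between the finger pads; the fingertips stand 17 mm ahead of it and the grasp point (between the pads) lies 2 mm behind it; z points along the fingers, y is the line along which they close (so a half turn about z gives the same grasp; the last joint's range is limited). The gripper opens to 85 mm and grips with 20 to 120 N. Pads are 22 mm wide; open, the fingers measure 114 mm over their backs; the gripper's body (76 mm by 85 mm) begins 54 mm behind the grasp point. The pads swing forward as they close: fully open they stand 13 mm farther back than shut.
Start: joints at [-62.097, 28.699, -24.465, 88.831, 12.651, 65.22, -12.049], TCP at [0.144, 0.634, 0.248] pointing down, gripper open.
Joint ranges: [-164.97, 164.97], [-17.58, 116.51], [-87.97, 89.64], [11.32, 138.91], [-80.73, 260.73], [10.89, 115.49], [-147.41, 147.41]. Speed limits (degrees/s): [147.25, 147.25, 180, 180, 180, 180, 180].

### API

Orientations are given as a 3x3 rotation matrix whose columns are the frame's x, y, z axes.
In Python, from plant import ctrl gives the robot as it stands.
- The arm moves only by the tool move_arm, never from a script. Its argument "commands" is one flat list of numbers, 7 for each row, row after row: the turn, a rotation vector about the tool's x, y, z in degrees, then the shift along the tool's x, y, z in mm, then the finger opening in mm, from 0 to 85.4. A call has 1 to 20 rows; each row is the pose to reach, as a shift and turn from the pose commanded when the call began, along the tool's axes at that moment; what a row does not reach only later rows make up. A row lasts 1/8 s, in which the tool goes at most 62.5 mm and 10.7 degrees, less where a joint would pass 70% of its speed; a pose out of reach is approached as far as the arm can. A call with a gripper value outside its range is refused whole. The fingers move at their own pace and stop on an object; the grip force is fixed at half the most. Time passes only in rows, so rows that repeat a pose let the fingers close. It gives the time, the measured TCP pose, the force, the opening and the grip force at its end, in the units of the state.
- ctrl.state(): the state, without advancing time (a new reading comes with each control period).
- ctrl.get_image(name): name is "scene" or "top" or "wrist"; returns a dict with "color" (400x640x3 uint8, red, green, blue), "fx", "fy", "cx", "cy" (pixels), "T" (4x4, takes a point from camera to world coordinates). Camera axes: x right, y up, looking along -z (the intrinsics and any distortion apply to the point x, -y, -z); pixel columns grow to the right and rows downward; lengths in m; the calibration is good to about 2 mm. A picture is of the moment at which its call begins. There is no depth.
- ctrl.finish_job(): hands the job in; it is judged then, once.
Trained networks look in the newest picture that a camera, given by its name, has taken for a name from the list of things; names that differ only in an ending like _2 or _b are one class to them, and where a whole thing is asked for, a point or a joint stands for the part that bears it (a point fixed in the world has none). Each returns a list of dicts, best first, with "score" (0 to 1); they miss things now and then, are a little off and sometimes report something else, mostly with a low value. They report only what shows in the picture. A call takes as long as a camera call.
- ctrl.boxes_of(label, camera): "position" ([x, y, z] in m, in the coordinates of the camera as it stood for that picture, good to about 4 mm: the middle of the surface that is visible of it).
The state is a dict: "time_s": time; "q": joint angles; "qvel": joint speeds; "joint_efforts": joint torques, N m; "position": TCP position; "orientation": TCP orientation; "force": force on the tool from outside, world axes, zero at the start; "moment": the same for the moment, N m; "width": finger opening in m; "finger_force": force on a finger pad.
Only numpy, scipy, OpenCV 4.12 (cv2) and the standard library are available. Lean on these libraries where they do the work, as an engineer would, in place of code of your own. Each camera call takes 0.05 s, during which the arm holds its last target. There are 200 camera calls.

### The job

Pour the five jade beads from the bamboo dipper into the red jar and stand the empty dipper upright again, on the bottom tier. Then press the cap with the knob straight down onto the jar until it clicks, go on pressing past the click until it sits fully home, and finish while still pressing it down firmly with the gripper; leave everything else on the shelf where it stands.

Things in the scene. Friction and masses are not known exactly. Their poses are not given: they have to be found in the camera images.
- jar: Round red-glazed open jar, fixed upright on the bottom tier. Body 100 mm wide, 48 mm high, then a plain neck 76 mm in outer diameter up to the rim, 72 mm above the origin; inside 68 mm wide, 66 mm deep. Origin: centre of its underside, z up. Four sprung steel balls stand 5 mm out from the neck, centred 9 mm below the rim: the snap for the cap.
- jar_mouth (a point): Centre of the jar's mouth, level with its rim, 72 mm above its underside. A cap pushed on level and centred meets the balls with its lower edge about 4 mm below the rim, needs up to about 15 N near 6 mm, is then drawn in and clicks at about 17 mm (the force drops away), and is home 20 mm below the rim, its plate on the rim, where it stops hard.
- cap: Loose round red-glazed snap cap of the jar, 120 g, lying skirt down, knob up on the bottom tier. 92 mm wide: hollow skirt 20 mm deep (opening 81 mm: 2.5 mm play all round on the neck), plate 4 mm, upright round knob 22 mm in diameter, 28 mm tall; 52 mm high in all. Origin: centre of the skirt's lower edge, z up through the knob; fits at any turn. Home: origin 52 mm above the jar's.
- cap_knob (a point): Point on the axis of the cap's knob, 42 mm above the cap's lower edge (10 mm below the knob's top).
- dipper: Loose bamboo dipper, 90 g: round cup, 72 mm wide at the rim, 62 at the foot, 45 high (wall 3, floor 4 mm), with one upright square handle 14 x 14 mm beside it, from 10 to 105 mm above the foot. Origin: centre of its underside, z up, x from the cup to the handle (centre line at x = 40 mm). Starts upright on the bottom tier, beads in it.
- dipper_grip (a point): Point in the middle of the handle, 85 mm above the dipper's underside and 40 mm along its x from the cup's axis; clear of the cup for fingers on the two faces that look along the dipper's y.
- dipper_lip (a point): Point on the cup's rim opposite the handle (36 mm along -x, 45 mm up): the pouring lip.
- bead1_center (a point): Centre of loose round jade bead 1 of five alike, 18 mm in diameter, 10 g each, starting on the dipper's floor; they roll freely.
- bead2_center (a point): Centre of loose round jade bead 2 of five alike, 18 mm in diameter, 10 g each, starting on the dipper's floor; they roll freely.
- bead3_center (a point): Centre of loose round jade bead 3 of five alike, 18 mm in diameter, 10 g each, starting on the dipper's floor; they roll freely.
- bead4_center (a point): Centre of loose round jade bead 4 of five alike, 18 mm in diameter, 10 g each, starting on the dipper's floor; they roll freely.
- bead5_center (a point): Centre of loose round jade bead 5 of five alike, 18 mm in diameter, 10 g each, starting on the dipper's floor; they roll freely.
- brush_holder: Grey hard silicone brush holder, 58 mm wide, 85 mm high, with two brushes reaching to 123 mm; loose on the bottom tier. Origin: centre of its underside. Not to be disturbed.
- paperweight: Marble bar 28 x 120 x 22 mm (x, y, z) lying loose on the bottom tier. Origin: centre of its underside. Not to be disturbed.
- seal1: One of five slim upright jade-coloured seals, 18 x 18 x 60 mm, in a row along y on the middle tier (its top 60 mm above the table). Origin: centre of its underside. Not to be disturbed.
- seal2: One of five slim upright jade-coloured seals, 18 x 18 x 60 mm, in a row along y on the middle tier (its top 60 mm above the table). Origin: centre of its underside. Not to be disturbed.
- seal3: One of five slim upright jade-coloured seals, 18 x 18 x 60 mm, in a row along y on the middle tier (its top 60 mm above the table). Origin: centre of its underside. Not to be disturbed.
- seal4: One of five slim upright jade-coloured seals, 18 x 18 x 60 mm, in a row along y on the middle tier (its top 60 mm above the table). Origin: centre of its underside. Not to be disturbed.
- seal5: One of five slim upright jade-coloured seals, 18 x 18 x 60 mm, in a row along y on the middle tier (its top 60 mm above the table). Origin: centre of its underside. Not to be disturbed.
- tier_top (a point): The fixed stepped bamboo shelf, 1.04 m wide along y: bottom tier x 0.35 to 0.70 m, top 20 mm above the table; middle tier x 0.70 to 0.82 m, top at 60 mm; upper tier x 0.82 to 0.945 m, top at 100 mm, with things on it up to 210 mm. This point: on the top face of the bottom tier, 0.525 m in front of the robot base, midway along it.

How it is judged (in metres and radians):
On the way, in this order (a step that is already met when the one before it is completed fails the run):
1. the lifted dipper is tipped over the jar's mouth (angle between dipper's own z axis and vertical above 0.6 rad and horizontal distance between dipper_lip and jar_mouth below 0.06 m and height (world z) of dipper above 0.06 m), for 0.05 s.
2. all five beads are in the jar (horizontal distance between each of bead1_center, bead2_center, bead3_center, bead4_center, bead5_center and jar_mouth below 0.036 m and z of bead1_center in the frame of jar between 0 and 0.05 m and z of bead2_center in the frame of jar between 0 and 0.05 m and z of bead3_center in the frame of jar between 0 and 0.05 m and z of bead4_center in the frame of jar between 0 and 0.05 m and z of bead5_center in the frame of jar between 0 and 0.05 m), for 0.2 s.
3. the dipper stands upright on the bottom tier, let go (angle between dipper's own z axis and vertical below 0.12 rad and height (world z) of dipper between 0.014 and 0.026 m and contact force between the fingers and dipper below 0.1 N), for 0.2 s.
4. the cap is pressed on past its click, home on the rim (z of cap in the frame of jar below 0.0537 m and horizontal distance between cap and jar below 0.005 m and angle between the z axis of cap and the z axis of jar, either way round below 0.06 rad and angle between cap's own z axis and vertical below 0.3 rad and contact force between cap and jar above 5 N and contact force between any of the fingers, the arm and cap above 3 N), for 0.2 s.
At the end, for the whole second after the job is handed in: All five beads in the jar; the dipper upright (0.12 rad), at rest and let go on the bottom tier; the cap level, centred (5 mm) and home past its click (lower edge under 53.7 mm above the jar's foot); the gripper still pressing the cap on the jar with over 5 N through the last second (all of step 2 and all of step 3 and all of step 4 and linear speed of dipper below 0.02 m/s); the arm keeps its last pose, push and grip.
It fails at once if a bystander (brush holder, paperweight, seal) is moved more than 30 mm (distance of any of brush_holder, paperweight, seal1, seal2, seal3, seal4, seal5 from where it was at the start of the episode above 0.03 m).
It also fails if it takes over 64 s, if anything falls off the work surface, if the arm or the gripper's body presses on something with over 40 N, if the wrist force passes 120 N, or if a joint passes its speed limit or range.

## Working session

There is one attempt and no reset: what is moved stays moved. The work goes in short steps, Python scripts to look and compute and a tool call to move; the robot and the scene stay as the last step left them, time stands still between calls to the robot, and variables do not carry over. Pictures are saved under pics/ and viewed, at most 10 in all, crops included, and the job is handed in when it is done.

Besides the shell and the picture viewer there is one more tool, called after "Emit:" as name(argument=value, ...) on one line, values as JSON. move_arm: Moves the arm, as the interface text tells. Its arguments: {"type":"object","properties":{"commands":{"type":"array","items":{"type":"number"}}},"required":["commands"]}

```bash
mkdir -p pics; ls; cat > h.py <<'E'
import numpy as np, cv2
from plant import ctrl
def snap(cam,fn=None):
    im=ctrl.get_image(cam)
    if fn: cv2.imwrite('pics/'+fn,cv2.cvtColor(np.asarray(im['color']),cv2.COLOR_RGB2BGR))
    return im
def find(label,cam,im,n=2):
    T=np.array(im['T']); r=[]
    for d in ctrl.boxes_of(label,cam)[:n]:
        p=T@np.r_[d['position'],1]; r.append((round(d['score'],2),p[:3].round(4)))
    return r
def ray(im,u,v,z):
    "intersect pixel with plane z"
    T=np.array(im['T']); d=T[:3,:3]@np.array([(u-im['cx'])/im['fx'],-(v-im['cy'])/im['fy'],-1])
    return T[:3,3]+d*(z-T[2,3])/d[2]
E
python3 - <<'E'
from h import *
s=ctrl.state(); print(s['time_s'],s['position'],s['orientation'],s['width'])
for c in ['top','scene']:
    im=snap(c,c+'0.png'); print(c,np.array(im['T']).round(3).tolist(),im['fx'],[k for k in im])
    for l in ['jar','jar_mouth','cap','cap_knob','dipper','dipper_grip','dipper_lip','brush_holder','paperweight','seal1','bead1_center']: print(l,find(l,c,im,2 if l[0]!='s' else 5))
E
```

```text
pics
0.0 [0.14416969 0.63312311 0.24723318] [[-9.75076227e-01  2.21869563e-01 -4.99655306e-04]
 [ 2.21870118e-01  9.75074296e-01 -1.94131522e-03]
 [ 5.64822866e-05 -2.00378890e-03 -9.99997991e-01]] 0.08531497206878871
top [[0.004, 0.996, -0.085, 0.515], [-1.0, 0.004, 0.003, 0.009], [0.004, 0.085, 0.996, 1.228], [0.0, 0.0, 0.0, 1.0]] 500.44275916245385 ['color', 'fx', 'fy', 'cx', 'cy', 'T']
jar [(0.85, array([0.5194, 0.034 , 0.0589]))]
jar_mouth [(0.84, array([0.5188, 0.0318, 0.0581]))]
cap [(0.74, array([ 0.5433, -0.2411,  0.0417]))]
cap_knob [(0.86, array([ 0.5411, -0.2428,  0.0488])), (0.69, array([0.4516, 0.2917, 0.039 ]))]
dipper [(0.88, array([0.4588, 0.2935, 0.0484]))]
dipper_grip [(0.7, array([0.5175, 0.032 , 0.0581])), (0.59, array([0.4591, 0.2975, 0.0492]))]
dipper_lip [(0.88, array([0.4568, 0.2991, 0.0459])), (0.39, array([ 0.6471, -0.059 ,  0.0426]))]
brush_holder [(0.6, array([0.6472, 0.1563, 0.072 ])), (0.38, array([ 0.543 , -0.243 ,  0.0403]))]
paperweight [(0.78, array([ 0.647 , -0.0585,  0.0428]))]
seal1 [(0.53, array([ 0.7595, -0.0472,  0.1176])), (0.5, array([0.7663
[... 511 characters left out ...]
jar_mouth []
cap [(0.59, array([ 0.5547, -0.2391,  0.0442]))]
cap_knob [(0.91, array([ 0.5546, -0.2379,  0.0465]))]
dipper [(0.56, array([0.4565, 0.2891, 0.0526]))]
dipper_grip [(0.97, array([0.4508, 0.2903, 0.0549])), (0.6, array([ 0.5558, -0.2383,  0.0474]))]
dipper_lip [(0.89, array([0.4546, 0.2986, 0.0538]))]
brush_holder [(0.8, array([0.663 , 0.1508, 0.0832])), (0.19, array([0.5428, 0.037 , 0.0683]))]
paperweight [(0.76, array([ 0.6561, -0.0572,  0.0414]))]
seal1 [(0.81, array([0.7774, 0.049 , 0.1036])), (0.79, array([ 0.7636, -0.0955,  0.1047])), (0.66, array([ 0.7744, -0.0462,  0.1043])), (0.64, array([0.7714, 0.0009, 0.1053])), (0.51, array([0.771 , 0.0945, 0.1056]))]
bead1_center []
```

View pics/top0.png

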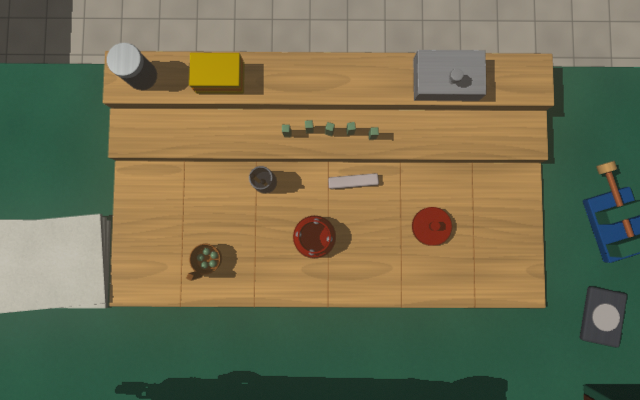

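View pics/scene0.png

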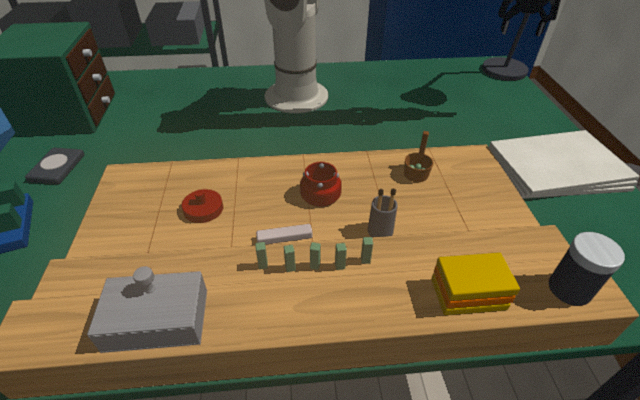

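The top view shows the dipper's cup at about (206,258) with its handle top at (191,276). The jar is at (314,236), the cap knob at (436,226), and the brush holder at (262,180). The scene view agrees with this layout.

```bash
python3 - <<'E'
from h import *
im=ctrl.get_image('top')
for n,u,v,z in [('cup rim',206,258,.065),('handle top',191,276,.125),('jar rim',314,235,.092),('capplate',432,226,.044),('knobtop',436,226,.072),('holder',262,179,.105)]:
    print(n,ray(im,u,v,z).round(3))
g=cv2.cvtColor(np.asarray(im['color']),cv2.COLOR_RGB2BGR)
cv2.imwrite('pics/c1.png',np.hstack([cv2.resize(g[a:a+60,b:b+60],(400,400),interpolation=cv2.INTER_CUBIC) for a,b in [(230,175),(205,285)]]))
E
```

```text
cup rim [0.468 0.282 0.065]
handle top [0.431 0.299 0.125]
jar rim [0.522 0.032 0.092]
capplate [ 0.544 -0.245  0.044]
knobtop [ 0.544 -0.248  0.072]
holder [0.647 0.15  0.105]
```

View pics/c1.png

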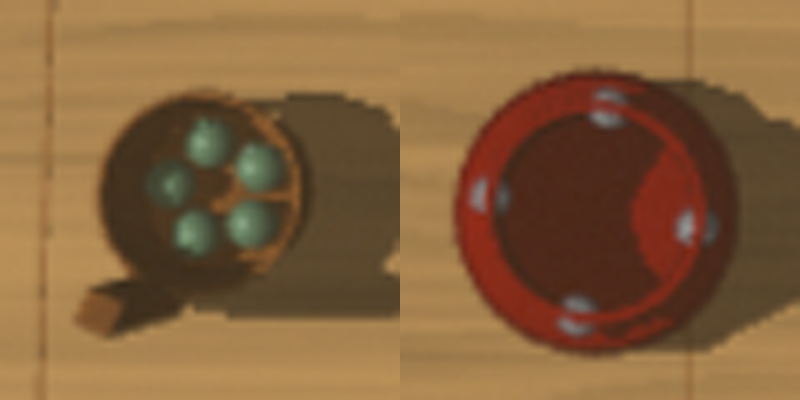

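```bash
cat >> h.py <<'E'
from scipy.spatial.transform import Rotation as Ro
def toolR(az,al):
    "tool x azimuth az, tilt al: z leans toward -x side (deg)"
    return (Ro.from_euler('z',az,degrees=True).as_matrix()@np.array([[1,0,0],[0,-1,0],[0,0,-1.]]))@Ro.from_euler('y',-al,degrees=True).as_matrix()
def mv(p,az,al):
    s=ctrl.state(); R=np.array(s['orientation']); q=np.array(s['position'])
    r=Ro.from_matrix(R.T@toolR(az,al)).as_rotvec(degrees=True); t=R.T@(np.array(p)-q)*1000
    print('rot',r.round(1),'shift',t.round(1),'rows',round(max(np.linalg.norm(t)/62.5,np.linalg.norm(r)/10.7),1))
def st():
    s=ctrl.state(); R=np.array(s['orientation'])
    print('t',s['time_s'],'p',np.round(s['position'],4),'x',R[:,0].round(3),'z',R[:,2].round(3),'w',s['width'],'f',np.round(s['force'],1),'ff',s['finger_force'],'q',np.round(s['q'],0))
E
python3 - <<'E'
from h import *
print(toolR(155,0)); mv([.42,.305,.27],155,0); mv([.40,.31,.25],155,30)
E
```

```text
[[-0.90630779  0.42261826  0.        ]
 [ 0.42261826  0.90630779  0.        ]
 [ 0.          0.         -1.        ]]
rot [ 0.  -0.  12.2] shift [-341.9 -259.4  -21.7] rows 6.9
rot [  3.2 -29.9  11.9] shift [-321.2 -259.    -1.7] rows 6.6
```

Emit:
move_arm(commands=[3,-30,12,-321,-259,0,85,3,-30,12,-321,-259,0,85,3,-30,12,-321,-259,0,85,3,-30,12,-321,-259,0,85,3,-30,12,-321,-259,0,85,3,-30,12,-321,-259,0,85,3,-30,12,-321,-259,0,85,3,-30,12,-321,-259,0,85,3,-30,12,-321,-259,0,85,3,-30,12,-321,-259,0,85])

```text
time_s: 2.5
position: [0.399, 0.3116, 0.2483]
orientation: [[-0.784, 0.421, 0.456], [0.366, 0.907, -0.208], [-0.501, 0.004, -0.865]]
force: [0.4, -0.0, -0.4]
width: 0.0853
finger_force: 0.0
```

```bash
python3 - <<'E'
from h import *
st(); im=snap('wrist','w1.png'); print(np.array(im['T']).round(3).tolist(),im['fx'])
for l in ['dipper','dipper_grip','dipper_lip']: print(l,find(l,'wrist',im))
E
```

```text
t 2.5 p [0.399  0.3116 0.2483] x [-0.784  0.366 -0.501] z [ 0.456 -0.208 -0.865] w 0.08529643391433725 f [ 0.4 -0.  -0.4] ff 0.0 q [-56.  10.  -6. 119.  39.  55. -21.]
[[0.421, -0.61, -0.671, 0.282], [0.907, 0.288, 0.307, 0.366], [0.005, -0.738, 0.675, 0.319], [0.0, 0.0, 0.0, 1.0]] 341.88458207512355
dipper [(0.89, array([0.4477, 0.3025, 0.0587]))]
dipper_grip [(0.68, array([0.4458, 0.3012, 0.06  ]))]
dipper_lip [(0.98, array([0.4477, 0.2984, 0.0575])), (0.31, array([0.4679, 0.2704, 0.0336]))]
```

View pics/w1.png

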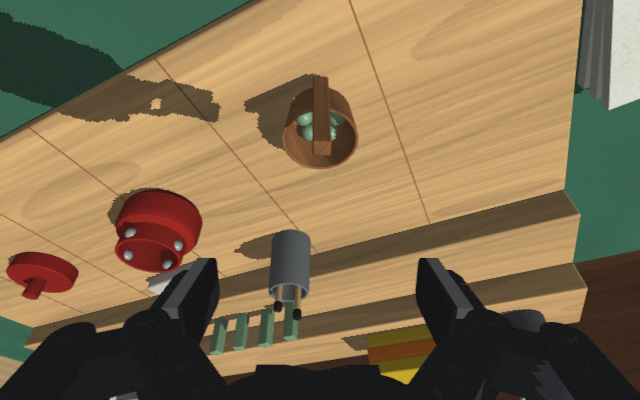

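The wrist view shows the dipper with its handle lined up with the image's vertical axis: handle top at about (322,147), cup rim centre at about (320,133).

```bash
python3 - <<'E'
from h import *
im=ctrl.get_image('wrist')
for n,u,v,z in [('handle top',322,147,.125),('handle base',319,80,.03),('cup rim',320.5,130,.065),('rim low',321,167,.065),('rim L',283,130,.065),('rim R',357,130,.065)]: print(n,ray(im,u,v,z).round(4))
c=ray(im,320.5,130,.065); h=ray(im,322,147,.125)
g=h.copy(); g[2]=.105
for az,al in [(155,60),(155,50)]:
    R=toolR(az,al)
    for b in [100,-4]: 
        print(az,al,b,(g-R[:,2]*b/1000).round(4)); mv(g-R[:,2]*b/1000,az,al)
E
```

```text
handle top [0.4281 0.3021 0.125 ]
handle base [0.4273 0.301  0.03  ]
cup rim [0.4548 0.2895 0.065 ]
rim low [0.4964 0.2711 0.065 ]
rim L [0.4404 0.2588 0.065 ]
rim R [0.4689 0.3195 0.065 ]
155 60 100 [0.3496 0.3387 0.155 ]
rot [  0.2 -29.9  -0.1] shift [96.   4.1 52.1] rows 2.8
155 60 -4 [0.4313 0.3007 0.103 ]
rot [  0.2 -29.9  -0.1] shift [ 44.1   3.9 142.2] rows 2.8
155 50 100 [0.3587 0.3345 0.1693]
rot [  0.2 -19.9  -0.1] shift [80.2  4.2 44.7] rows 1.9
155 50 -4 [0.4309 0.3008 0.1024]
rot [  0.2 -19.9  -0.1] shift [ 44.7   3.9 142.5] rows 2.4
```

Emit:
move_arm(commands=[0,-30,0,96,4,52,85,0,-30,0,96,4,52,85,0,-30,0,96,4,52,85,0,-30,0,96,4,52,85,0,-30,0,96,4,52,85])

```text
time_s: 3.38
position: [0.3485, 0.3388, 0.1533]
orientation: [[-0.453, 0.42, 0.787], [0.209, 0.908, -0.364], [-0.867, -0.001, -0.499]]
force: [0.2, -0.1, 0.9]
width: 0.085
finger_force: 0.0
```

```bash
python3 - <<'E'
from h import *
st(); im=snap('wrist','w2.png')
mv([.4313,.3007,.103],155,60)
E
```

```text
t 3.375 p [0.3485 0.3388 0.1533] x [-0.453  0.209 -0.867] z [ 0.787 -0.364 -0.499] w 0.0849503596779668 f [ 0.2 -0.1  0.9] ff 0.0 q [-79.  35.  -5. 122.  63.  71. -69.]
rot [ 0.1  0.  -0.1] shift [ -0.4   0.2 103.8] rows 1.7
```

View pics/w2.png

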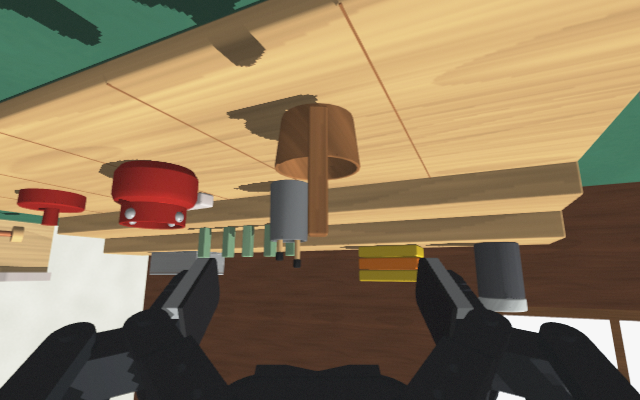

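The handle, at x≈318 px, is centred between the fingers (218 and 418). Moving in and closing.

Emit:
move_arm(commands=[0,0,0,0,0,40,85,0,0,0,0,0,75,85,0,0,0,0,0,104,85,0,0,0,0,0,104,85,0,0,0,0,0,104,8,0,0,0,0,0,104,8,0,0,0,0,0,104,8,0,0,0,0,0,104,8,0,0,0,0,0,104,8,0,0,0,0,0,104,8])

```text
time_s: 4.68
position: [0.4315, 0.3006, 0.1035]
orientation: [[-0.45, 0.423, 0.787], [0.214, 0.906, -0.365], [-0.867, 0.004, -0.498]]
force: [-3.3, 0.6, 3.6]
width: 0.0133
finger_force: 59.8
```

```bash
python3 - <<'E'
from h import *
st(); s=ctrl.state(); p=np.array(s['position']); mv(p+[0,0,.15],155,60)
# pour geometry: dipper frame at grasp; refine jar from top
im=snap('top'); print(find('jar_mouth','top',im))
E
```

```text
t 4.675 p [0.4315 0.3006 0.1035] x [-0.45   0.214 -0.867] z [ 0.787 -0.365 -0.498] w 0.013315134839239424 f [-3.3  0.6  3.6] ff 59.807812571525574 q [-73.  41.   0. 124.  75.  63. -73.]
rot [ 0.1  0.1 -0.2] shift [-130.     0.6  -74.8] rows 2.4
[(0.9, array([0.5171, 0.0315, 0.0544])), (0.44, array([0.7558, 0.0941, 0.1176]))]
```

```bash
cat >> h.py <<'E'
LT=np.array([-72.5,-38.5])/1000
def tcp(lip,az,th,lt=LT):
    a=np.radians(az);t=np.radians(th); h=lt[0]*np.cos(t)-lt[1]*np.sin(t); z=lt[0]*np.sin(t)+lt[1]*np.cos(t)
    return np.array(lip)-[h*np.cos(a),h*np.sin(a),z]
E
python3 - <<'E'
from h import *
im=ctrl.get_image('top'); J=ray(im,313.6,236.6,.083); print(J)
az=170; d=-np.array([np.cos(np.radians(az)),np.sin(np.radians(az))])
lip=np.r_[J[:2]-.012*d,.165]; p=tcp(lip,az,0); print(p); mv(p,az,60); 
s=ctrl.state(); mv(np.array(s['position'])+[0,0,.13],155,60)
E
```

```text
[0.51803329 0.03354294 0.083     ]
[0.43481703 0.04821621 0.2035    ]
rot [-12.9   0.1  -7.7] shift [-142.1 -226.9   44.7] rows 4.3
rot [ 0.1  0.1 -0.2] shift [-112.7    0.5  -64.8] rows 2.1
```

Emit:
move_arm(commands=[0,0,0,-18,0,-10,8,0,0,0,-45,0,-26,8,0,0,0,-80,0,-46,8,0,0,0,-113,0,-65,8,-1,0,-1,-115,-15,-58,8,-3,0,-2,-118,-40,-46,8,-4,0,-3,-122,-70,-31,8,-6,0,-4,-126,-105,-14,8,-8,0,-5,-131,-140,3,8,-10,0,-6,-135,-175,20,8,-12,0,-7,-139,-203,33,8,-13,0,-8,-141,-220,41,8,-13,0,-8,-142,-227,45,8,-13,0,-8,-142,-227,45,8,-13,0,-8,-142,-227,45,8])

```text
time_s: 6.7
position: [0.5184, 0.1657, 0.1973]
orientation: [[-0.508, 0.218, 0.833], [0.088, 0.975, -0.202], [-0.857, -0.029, -0.515]]
force: [1.2, 7.7, 9.9]
width: 0.0133
finger_force: 59.8
```

```bash
python3 - <<'E'
from h import *
st(); im=snap('wrist','w3.png')
J=np.array([.518,.0335]);az=170; d=-np.array([np.cos(np.radians(az)),np.sin(np.radians(az))])
for th,z in [(15,.165),(30,.16),(45,.15),(60,.14),(75,.125),(85,.115),(95,.115),(105,.115)]:
    print(th,end=' ');mv(tcp(np.r_[J-.012*d,z],az,th),az,60-th)
E
```

```text
t 6.7 p [0.5184 0.1657 0.1973] x [-0.508  0.088 -0.857] z [ 0.833 -0.202 -0.515] w 0.013268546191849527 f [1.2 7.7 9.9] ff 59.76525664329529 q [ 18.  71. -88. 139. 123. 115. -37.]
15 rot [-3.3 14.  -0.2] shift [   5.7 -131.6  -48. ] rows 2.2
30 rot [-3.3 29.  -0.7] shift [ -10.2 -131.1  -38.3] rows 2.7
45 rot [-3.2 44.  -1.1] shift [ -19.3 -130.1  -21.1] rows 4.1
60 rot [-3.1 59.  -1.5] shift [ -24.6 -128.9    0.3] rows 5.5
75 rot [-3. 74. -2.] shift [ -21.  -127.3   27.4] rows 6.9
85 rot [-2.8 84.  -2.3] shift [ -15.7 -126.2   46.4] rows 7.9
95 rot [-2.7 94.  -2.6] shift [ -16.4 -125.4   60.7] rows 8.8
105 rot [ -2.5 104.   -2.9] shift [ -14.7 -124.6   74.9] rows 9.7
```

View pics/w3.png

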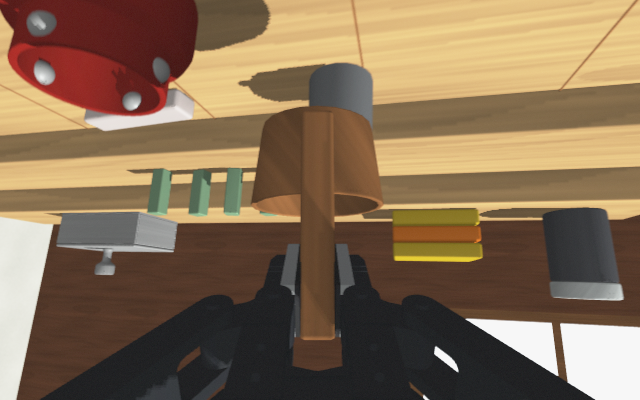

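The arm ran into joint limits (q3, q4 and q6) with the tool this flat. The jar is at upper left, at about (90,60), and the dipper is still held upright. I'll raise it and tilt it a little to free the wrist, then shift across.

Emit:
move_arm(commands=[0,5,0,-10,0,-5,8,0,10,0,-20,0,-10,8,0,15,0,-26,0,-15,8,0,20,0,-26,0,-15,8,0,25,0,-26,0,-15,8,0,30,0,-26,0,-15,8,0,30,0,-26,0,-15,8])

```text
time_s: 7.62
position: [0.519, 0.1684, 0.2292]
orientation: [[-0.854, 0.217, 0.472], [0.175, 0.976, -0.131], [-0.489, -0.03, -0.872]]
force: [-0.3, 0.3, -1.4]
width: 0.0129
finger_force: 59.7
```

```bash
python3 - <<'E'
from h import *
st()
J=np.array([.518,.0335]);az=170; d=-np.array([np.cos(np.radians(az)),np.sin(np.radians(az))])
for th,z in [(30,.17),(40,.17)]:
    print(th,end=' ');mv(tcp(np.r_[J-.012*d,z],az,th),az,60-th)
im=snap('scene'); print(find('brush_holder','scene',im,1),find('dipper','scene',im,1),find('bead1_center','scene',im,3))
E
```

```text
t 7.625 p [0.519  0.1684 0.2292] x [-0.854  0.175 -0.489] z [ 0.472 -0.131 -0.872] w 0.012941316512516855 f [-0.3  0.3 -1.4] ff 59.7221839427948 q [ 34.  35. -86. 123.  74.  65. -11.]
30 rot [-2.7 -0.7 -1.4] shift [  20.5 -134.6  -18.8] rows 2.2
40 rot [-2.6  9.3 -1.6] shift [   6.2 -134.3  -18.3] rows 2.2
[(0.89, array([0.662 , 0.1513, 0.083 ]))] [(0.89, array([0.5101, 0.165 , 0.168 ]))] [(0.51, array([0.5066, 0.1652, 0.1677]))]
```

Emit:
move_arm(commands=[0,1,0,2,-15,-2,8,-1,2,0,4,-40,-5,8,-1,4,0,6,-70,-9,8,-2,6,0,8,-100,-13,8,-2,8,-1,8,-122,-16,8,-3,9,-1,7,-132,-18,8,-3,9,-1,6,-134,-18,8,-3,9,-1,6,-134,-18,8])

```text
time_s: 8.82
position: [0.4752, 0.0419, 0.2453]
orientation: [[-0.923, 0.176, 0.341], [0.169, 0.984, -0.053], [-0.345, 0.009, -0.939]]
force: [0.5, 0.1, -1.1]
width: 0.0135
finger_force: 59.7
```

```bash
python3 - <<'E'
from h import *
st(); im=snap('wrist','w4.png')
J=np.array([.518,.0335]);az=170; d=-np.array([np.cos(np.radians(az)),np.sin(np.radians(az))])
for th,z in [(50,.15),(60,.135),(70,.125),(80,.115),(90,.115),(100,.115),(105,.115)]:
    print(th,end=' ');mv(tcp(np.r_[J-.012*d,z],az,th),az,60-th)
E
```

```text
t 8.825 p [0.4752 0.0419 0.2453] x [-0.923  0.169 -0.345] z [ 0.341 -0.053 -0.939] w 0.013536076958417112 f [ 0.5  0.1 -1.1] ff 59.74426567554474 q [ 73.   5. -88. 127.  21.  36.  51.]
50 rot [ 0.5 10.2 -0.2] shift [-8.5 -1.5 19.1] rows 1.0
60 rot [ 0.5 20.2 -0.2] shift [-17.3  -1.6  36.4] rows 1.9
70 rot [ 0.5 30.2 -0.2] shift [-27.   -1.7  51.4] rows 2.8
80 rot [ 0.6 40.2 -0.1] shift [-35.5  -1.8  68.6] rows 3.8
90 rot [ 0.6 50.2 -0.1] shift [-45.9  -1.8  78.4] rows 4.7
100 rot [ 0.6 60.2 -0. ] shift [-54.5  -1.8  89.9] rows 5.6
105 rot [ 0.6 65.2  0. ] shift [-58.   -1.9  96.1] rows 6.1
```

View pics/w4.png

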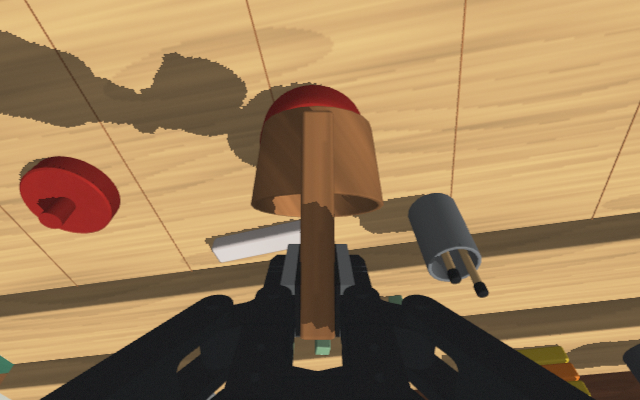

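The jar shows directly behind the cup at about (313,95), laterally centred, and the bystanders are undisturbed. Starting the tilt.

Emit:
move_arm(commands=[0,5,0,-4,-1,10,8,0,10,0,-8,-1,19,8,0,15,0,-13,-2,28,8,0,20,0,-17,-2,36,8,0,25,0,-22,-2,44,8,0,30,0,-27,-2,51,8,0,30,0,-27,-2,51,8,0,30,0,-27,-2,51,8])

```text
time_s: 9.88
position: [0.5171, 0.0339, 0.2065]
orientation: [[-0.971, 0.175, -0.166], [0.17, 0.985, 0.04], [0.17, 0.01, -0.985]]
force: [-0.2, -0.2, -1.3]
width: 0.013
finger_force: 59.7
```

```bash
python3 - <<'E'
from h import *
st(); im=snap('top','t4.png')
g=cv2.imread('pics/t4.png'); 
im2=snap('scene','s4.png'); s=cv2.imread('pics/s4.png')
cv2.imwrite('pics/t4.png',np.hstack([cv2.resize(g[190:290,250:370],(400,333)),cv2.resize(s[100:220,240:380],(389,333))]))
J=np.array([.518,.0335]);az=170; d=-np.array([np.cos(np.radians(az)),np.sin(np.radians(az))])
for th,z in [(80,.115),(90,.115),(100,.115),(105,.115),(110,.115)]:
    print(th,end=' ');mv(tcp(np.r_[J-.012*d,z],az,th),az,60-th)
E
```

```text
t 9.875 p [0.5171 0.0339 0.2065] x [-0.971  0.17   0.17 ] z [-0.166  0.04  -0.985] w 0.013026425498143519 f [-0.2 -0.2 -1.3] ff 59.689189195632935 q [ 40.  36. -62. 102.  28.  71.  49.]
80 rot [ 0.5 10.3  0.1] shift [-16.4   0.3  11.6] rows 1.0
90 rot [ 0.5 20.3  0.1] shift [-30.3   0.2  14.9] rows 1.9
100 rot [ 0.5 30.3  0.2] shift [-43.5   0.2  20.6] rows 2.8
105 rot [ 0.5 35.3  0.2] shift [-49.6   0.1  24.2] rows 3.3
110 rot [ 0.5 40.3  0.2] shift [-55.4   0.1  28.4] rows 3.8
```

View pics/t4.png

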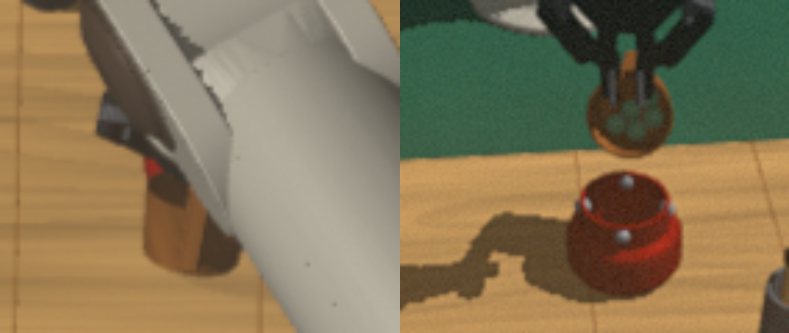

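All beads are still in the cup, and the lip at crop (630,155) sits above the jar mouth at (627,195). Pouring slowly.

Emit:
move_arm(commands=[0,4,0,-6,0,5,8,0,7,0,-11,0,8,8,0,10,0,-16,0,11,8,0,13,0,-20,0,12,8,0,16,0,-25,0,13,8,0,19,0,-29,0,15,8,0,22,0,-33,0,16,8,0,25,0,-37,0,18,8,0,28,0,-41,0,19,8,0,31,0,-45,0,21,8,0,34,0,-49,0,24,8,0,37,0,-52,0,26,8,0,40,0,-55,0,28,8,0,40,0,-55,0,28,8,0,40,0,-55,0,28,8,0,40,0,-55,0,28,8,0,40,0,-55,0,28,8])

```text
time_s: 12.1
position: [0.5666, 0.0241, 0.1709]
orientation: [[-0.638, 0.177, -0.75], [0.107, 0.984, 0.141], [0.763, 0.01, -0.647]]
force: [0.5, 0.3, -1.3]
width: 0.0129
finger_force: 59.9
```

```bash
python3 - <<'E'
from h import *
st()
im2=snap('scene'); s=cv2.cvtColor(np.asarray(im2['color']),cv2.COLOR_RGB2BGR)
cv2.imwrite('pics/s5.png',cv2.resize(s[120:260,240:400],(800,600)[:2] if 0 else (640,560),interpolation=cv2.INTER_CUBIC))
print(find('bead1_center','scene',im2,6))
J=np.array([.518,.0335]);az=170; d=-np.array([np.cos(np.radians(az)),np.sin(np.radians(az))])
for th,z in [(90,.13),(70,.15),(50,.16),(40,.17)]:
    print(th,end=' ');mv(tcp(np.r_[J-.012*d,z],az,th),az,60-th)
E
```

```text
t 12.1 p [0.5666 0.0241 0.1709] x [-0.638  0.107  0.763] z [-0.75   0.141 -0.647] w 0.012893455339729997 f [ 0.5  0.3 -1.3] ff 59.85288977622986 q [ 23.  66. -51.  64.  20. 112.  55.]
[(0.27, array([ 0.7903, -0.0365,  0.0619]))]
90 rot [  0.6 -19.7   0.2] shift [39.2  1.1 -3. ] rows 1.8
70 rot [  0.6 -39.7   0.1] shift [78.7  1.3 -1. ] rows 3.7
50 rot [  0.6 -59.7   0. ] shift [103.9   1.3  15. ] rows 5.6
40 rot [  0.6 -69.7  -0. ] shift [117.2   1.3  21.7] rows 6.5
```

View pics/s5.png

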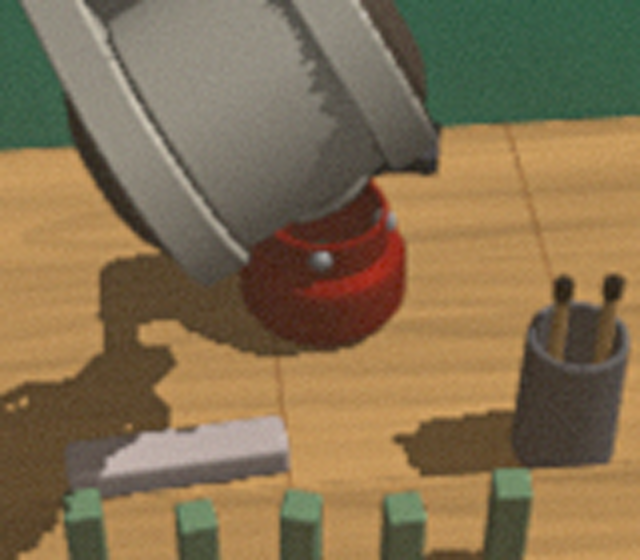

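No beads are on the shelf. Tilting back, with the lip held over the jar.

Emit:
move_arm(commands=[0,-10,0,20,0,-2,8,0,-20,0,39,0,-3,8,0,-30,0,60,1,-2,8,0,-40,0,79,1,-1,8,0,-50,0,92,1,7,8,0,-60,0,104,1,15,8,0,-60,0,104,1,15,8])

```text
time_s: 13.08
position: [0.4829, 0.0373, 0.2384]
orientation: [[-0.969, 0.174, 0.173], [0.171, 0.985, -0.032], [-0.176, -0.001, -0.984]]
force: [-1.3, -0.7, -0.9]
width: 0.0134
finger_force: 59.9
```

```bash
python3 - <<'E'
from h import *
st()
im2=snap('scene'); s=cv2.cvtColor(np.asarray(im2['color']),cv2.COLOR_RGB2BGR)
cv2.imwrite('pics/s6.png',cv2.resize(s[100:240,240:400],(640,560),interpolation=cv2.INTER_CUBIC))
print(find('bead1_center','scene',im2,6))
for p,az,th in [((.47,.15,.25),180,30),((.48,.30,.22),195,30),((.48,.30,.18),195,0),((.48,.30,.107),195,0)]:
    print(th,end=' ');mv(p,az,60-th)
E
```

```text
t 13.075 p [0.4829 0.0373 0.2384] x [-0.969  0.171 -0.176] z [ 0.173 -0.032 -0.984] w 0.013408059330526707 f [-1.3 -0.7 -0.9] ff 59.873276352882385 q [ 54.  15. -72. 119.  26.  49.  49.]
[]
30 rot [ -3.2 -19.7  -9.8] shift [ 36.3 107.6 -15.4] rows 2.1
30 rot [ -8.4 -19.3 -23.9] shift [ 58.4 256.8  12.1] rows 4.2
0 rot [-14.7 -48.8 -21.5] shift [ 65.5 256.5  51.4] rows 5.2
0 rot [-14.7 -48.8 -21.5] shift [ 78.5 256.  123.3] rows 5.2
```

View pics/s6.png

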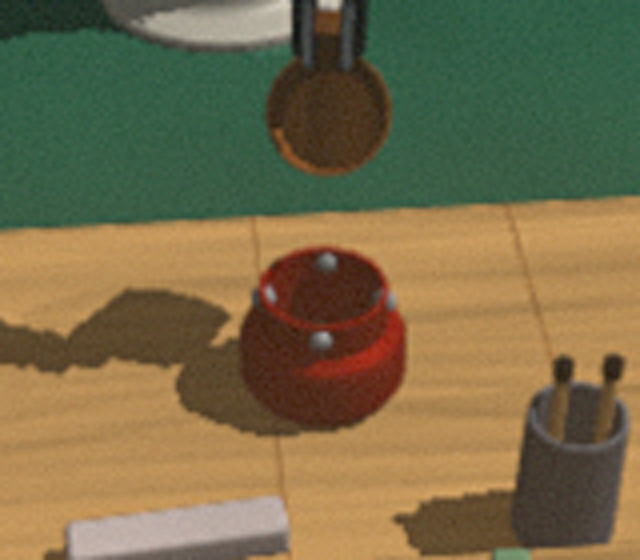

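The cup is empty, with its interior bare at (328,115), and no beads lie outside the jar. Carrying the dipper off to be placed.

Emit:
move_arm(commands=[0,-4,-2,8,20,-4,8,-1,-8,-4,16,50,-7,8,-2,-12,-6,25,80,-10,8,-3,-16,-8,33,107,-12,8,-4,-18,-11,38,135,-8,8,-5,-19,-14,43,165,-4,8,-6,-19,-17,48,195,0,8,-7,-19,-20,53,225,6,8,-8,-19,-23,57,248,10,8,-8,-19,-24,58,257,12,8,-8,-19,-24,58,257,12,8])

```text
time_s: 14.55
position: [0.481, 0.3022, 0.2202]
orientation: [[-0.84, -0.258, 0.476], [-0.224, 0.966, 0.128], [-0.493, 0.0, -0.87]]
force: [0.1, 0.4, -1.1]
width: 0.013
finger_force: 59.8
```

```bash
python3 - <<'E'
from h import *
st()
for p,az,th in [((.48,.30,.2),195,0),((.48,.30,.107),195,0)]:
    print(th,end=' ');mv(p,az,60-th)
E
```

```text
t 14.55 p [0.481  0.3022 0.2202] x [-0.84  -0.224 -0.493] z [ 0.476  0.128 -0.87 ] w 0.013002028814842716 f [ 0.1  0.4 -1.1] ff 59.83246028423309 q [ 17.  20. -68. 125.  63.  37.  10.]
0 rot [ -0.  -30.5  -0. ] shift [11.3 -1.9 16.8] rows 2.8
0 rot [ -0.  -30.5  -0. ] shift [57.2 -1.9 97.7] rows 2.8
```

Emit:
move_arm(commands=[0,-8,0,3,-1,4,8,0,-16,0,6,-2,9,8,0,-24,0,9,-2,13,8,0,-30.5,0,11,-2,17,8,0,-30.5,0,11,-2,17,8,0,-30.5,0,11,-2,17,8])

```text
time_s: 15.3
position: [0.4978, 0.3235, 0.1993]
orientation: [[-0.502, -0.263, 0.824], [-0.162, 0.964, 0.209], [-0.85, -0.028, -0.527]]
force: [0.1, 2.5, -1.2]
width: 0.0123
finger_force: 59.9
```

```bash
python3 - <<'E'
from h import *
st()
for p,az,th in [((.48,.30,.112),195,0),((.48,.30,.104),195,0)]:
    print(th,end=' ');mv(p,az,60-th)
im=snap('wrist'); print([ (l,find(l,'wrist',im,1)) for l in ['dipper','dipper_grip','dipper_lip','jar','brush_holder','bead1_center']])
E
```

```text
t 15.3 p [0.4978 0.3235 0.1993] x [-0.502 -0.162 -0.85 ] z [ 0.824  0.209 -0.527] w 0.01228701410234691 f [ 0.1  2.5 -1.2] ff 59.854565262794495 q [ 13.  66. -86. 139. 130.  93. -25.]
0 rot [-0.6 -1.8  1.5] shift [ 86.9 -15.5  26.4] rows 1.5
0 rot [-0.6 -1.8  1.5] shift [ 93.7 -15.3  30.7] rows 1.6
[('dipper', [(0.81, array([0.4986, 0.3228, 0.1579]))]), ('dipper_grip', [(0.9, array([0.4974, 0.3242, 0.1535]))]), ('dipper_lip', []), ('jar', [(0.35, array([0.7682, 0.0564, 0.0794]))]), ('brush_holder', [(0.74, array([0.6317, 0.1581, 0.0789]))]), ('bead1_center', [(0.28, array([0.4985, 0.3239, 0.1557]))])]
```

```bash
python3 - <<'E'
from h import *
for p,az,th in [((.56,.35,.2),195,0),((.56,.35,.112),195,0)]:
    print(th,end=' ');mv(p,az,60-th)
E
```

```text
0 rot [-0.5 -1.5  1.9] shift [-32.6   8.1  58. ] rows 1.1
0 rot [-0.5 -1.5  1.9] shift [ 42.4  11.1 103.9] rows 1.8
```

Emit:
move_arm(commands=[0,0,1,-10,3,20,8,0,-1,2,-22,6,40,8,-0.5,-1.5,2,-33,8,58,8,-0.5,-1.5,2,-33,8,58,8,-0.5,-1.5,2,-33,8,58,8])

```text
time_s: 16.27
position: [0.5589, 0.35, 0.1993]
orientation: [[-0.484, -0.259, 0.836], [-0.129, 0.966, 0.224], [-0.865, 0.001, -0.501]]
force: [0.1, -0.1, -1.7]
width: 0.0131
finger_force: 59.8
```

```bash
python3 - <<'E'
from h import *
st()
for p,az,th in [((.56,.35,.115),195,0),((.56,.35,.104),195,0)]:
    print(th,end=' ');mv(p,az,60-th)
E
```

```text
t 16.275 p [0.5589 0.35   0.1993] x [-0.484 -0.129 -0.865] z [ 0.836  0.224 -0.501] w 0.013126667316619352 f [ 0.1 -0.1 -1.7] ff 59.77679371833801 q [ 14.  67. -83. 132. 136.  87. -22.]
0 rot [ 0.  -0.1 -0.1] shift [72.4 -0.4 43.1] rows 1.3
0 rot [ 0.  -0.1 -0.1] shift [81.9 -0.4 48.7] rows 1.5
```

Emit:
move_arm(commands=[0,0,0,20,0,12,8,0,0,0,40,0,24,8,0,0,0,58,0,35,8,0,0,0,72,0,43,8,0,0,0,78,0,46,8,0,0,0,81,0,48,8,0,0,0,82,0,48.5,8,0,0,0,82,0,48.5,8])

```text
time_s: 17.27
position: [0.5592, 0.3518, 0.1038]
orientation: [[-0.486, -0.259, 0.835], [-0.124, 0.966, 0.227], [-0.865, 0.007, -0.502]]
force: [-3.5, -1.9, 5.5]
width: 0.0132
finger_force: 60.8
```

```bash
python3 - <<'E'
from h import *
st()
E
```

```text
t 17.275 p [0.5592 0.3518 0.1038] x [-0.486 -0.124 -0.865] z [ 0.835  0.227 -0.502] w 0.013160320196079567 f [-3.5 -1.9  5.5] ff 60.80071806907654 q [ 10.  75. -71. 131. 148.  89. -28.]
```

Emit:
move_arm(commands=[0,0,0,0,0,0,30,0,0,0,0,0,0,60,0,0,0,0,0,0,60,0,0,0,0,0,0,60,0,0,0,0,0,-30,60,0,0,0,0,0,-70,60,0,0,0,0,0,-110,60,0,0,0,0,0,-120,60,0,0,0,0,0,-120,60])

```text
time_s: 18.4
position: [0.4722, 0.345, 0.1595]
orientation: [[-0.5, -0.246, 0.831], [-0.128, 0.969, 0.21], [-0.857, -0.001, -0.516]]
force: [-0.3, 0.4, -0.4]
width: 0.0601
finger_force: 0.0
```

```bash
python3 - <<'E'
from h import *
st()
im=snap('wrist','w7.png')
print([ (l,find(l,'wrist',im,1)) for l in ['dipper','dipper_grip','dipper_lip','jar','bead1_center']])
im=snap('top','t7.png'); print([ (l,find(l,'top',im,1)) for l in ['dipper','cap','cap_knob','jar_mouth']])
for p,al in [((.45,.25,.25),30),((.50,-.0,.3),0),((.544,-.22,.2),0)]: mv(p,180,al)
# measure dipper handle tilt in wrist image: brown mask
E
```

```text
t 18.4 p [0.4722 0.345  0.1595] x [-0.5   -0.128 -0.857] z [ 0.831  0.21  -0.516] w 0.06006860207988696 f [-0.3  0.4 -0.4] ff 0.0 q [  7.  85. -88. 139. 143. 110. -19.]
[('dipper', [(0.95, array([0.5633, 0.3536, 0.0584]))]), ('dipper_grip', [(0.74, array([0.5624, 0.352 , 0.0555]))]), ('dipper_lip', [(0.9, array([0.5646, 0.3567, 0.0578]))]), ('jar', []), ('bead1_center', [])]
[('dipper', [(0.95, array([0.594 , 0.3614, 0.0341]))]), ('cap', [(0.81, array([ 0.5411, -0.2414,  0.0406]))]), ('cap_knob', [(0.62, array([ 0.5418, -0.2457,  0.0482]))]), ('jar_mouth', [(0.57, array([0.5199, 0.0365, 0.0653]))])]
rot [ 9.9 29.  10.3] shift [-52.6 -86.1 -84.6] rows 3.0
rot [ 7.2 58.9 13. ] shift [ -88.4 -340.9 -120.8] rows 6.0
rot [ 7.2 58.9 13. ] shift [   3.8 -564.7  -78.8] rows 9.1
```

```bash
python3 - <<'E'
from h import *
mv((.50,-.245,.22),180,0)
E
```

```text
rot [ 7.2 58.9 13. ] shift [  11.7 -578.2 -131. ] rows 9.5
```

Emit:
move_arm(commands=[3,10,3,-18,-29,-28,60,7,20,7,-35,-57,-56,60,10,29,10,-53,-86,-85,60,9,39,11,-65,-140,-97,60,8,49,12,-77,-200,-109,60,7,59,13,-88,-250,-120,60,7,59,13,-88,-300,-120,60,7,59,13,-88,-341,-121,60,7,59,13,-88,-341,-121,60])

```text
time_s: 20.08
position: [0.4846, 0.0568, 0.2767]
orientation: [[-0.993, -0.042, 0.114], [-0.046, 0.998, -0.033], [-0.112, -0.037, -0.993]]
force: [2.6, 1.2, 0.1]
width: 0.0597
finger_force: 0.0
```

```bash
python3 - <<'E'
from h import *
st(); mv((.50,-.245,.22),180,0)
im=snap('top'); print(find('dipper','top',im,1))
E
```

```text
t 20.075 p [0.4846 0.0568 0.2767] x [-0.993 -0.046 -0.112] z [ 0.114 -0.033 -0.993] w 0.05970813993220404 f [2.6 1.2 0.1] ff 0.0 q [ 57.  21. -81. 113.  29.  61.  56.]
rot [-2.   6.5  2.5] shift [   4.9 -299.8   67.9] rows 4.9
[(0.77, array([0.5948, 0.3627, 0.0327]))]
```

Emit:
move_arm(commands=[-1,3,1,1,-55,10,60,-2,6,2,3,-110,25,60,-2,6,2,5,-165,40,60,-2,6,2,5,-220,55,60,-2,6,2,5,-270,65,60,-2,6,2,5,-300,68,60,-2,6,2,5,-300,68,60,-2,6,2,5,-300,68,60,-2,6,2,5,-300,68,60])

```text
time_s: 21.3
position: [0.4996, -0.2446, 0.2173]
orientation: [[-1.0, -0.006, 0.01], [-0.006, 1.0, 0.002], [-0.01, 0.002, -1.0]]
force: [1.3, 0.4, 0.6]
width: 0.0601
finger_force: 0.0
```

```bash
cat >> h.py <<'E'
def redknob(im,zk,fn=None):
    "ellipse of largest red blob"
    h=cv2.cvtColor(np.asarray(im['color']),cv2.COLOR_RGB2HSV)
    m=(((h[...,0]<6)|(h[...,0]>174))&(h[...,1]>150)).astype(np.uint8)
    n,l,s,c=cv2.connectedComponentsWithStats(m)
    return [(s[i].tolist(),c[i].round(1)) for i in np.argsort(-s[1:,4])[:3]+1]
E
python3 - <<'E'
from h import *
st(); im=snap('wrist','w8.png'); print(np.array(im['T']).round(3).tolist())
print(redknob(im,0)); print([(l,find(l,'wrist',im,2)) for l in ['cap','cap_knob','jar_mouth','jar']])
E
```

```text
t 21.3 p [ 0.4996 -0.2446  0.2173] x [-1.    -0.006 -0.01 ] z [ 0.01   0.002 -1.   ] w 0.060140087288664844 f [1.3 0.4 0.6] ff 0.0 q [ 74.  37. -70. 104.  38.  67.  82.]
[[-0.006, -0.951, -0.31, 0.422], [1.0, -0.005, -0.004, -0.245], [0.002, -0.31, 0.951, 0.342], [0.0, 0.0, 0.0, 1.0]]
[([553, 141, 87, 115, 7447], array([601.6, 195.9])), ([266, 169, 96, 95, 7153], array([313.6, 216.5]))]
[('cap', [(0.78, array([ 0.5378, -0.2451,  0.0451])), (0.48, array([ 0.5108, -0.002 ,  0.0625]))]), ('cap_knob', [(0.71, array([ 0.5355, -0.2502,  0.043 ]))]), ('jar_mouth', [(0.58, array([ 0.5134, -0.0048,  0.0654]))]), ('jar', [(0.61, array([ 0.5144, -0.0007,  0.062 ]))])]
```

```bash
cat >> h.py <<'E'
from scipy.optimize import minimize
def proj(im,P):
    T=np.linalg.inv(np.array(im['T'])); c=P@T[:3,:3].T+T[:3,3]
    return np.c_[im['cx']+im['fx']*c[:,0]/-c[:,2], im['cy']-im['fy']*c[:,1]/-c[:,2]]
def circ(x,y,z,r,n=72):
    a=np.linspace(0,2*np.pi,n,endpoint=False); return np.c_[x+r*np.cos(a),y+r*np.sin(a),np.full(n,z)]
def sil(im,x,y,cyls,S=4):
    m=np.zeros((400*S,640*S),np.uint8)
    for r,z0,z1 in cyls:
        q=proj(im,np.r_[circ(x,y,z0,r),circ(x,y,z1,r)])
        cv2.fillConvexPoly(m,cv2.convexHull(np.round(((q+.5)*S-.5)).astype(np.int32)),1)
    return cv2.resize(m.astype(np.float32),(640,400),interpolation=cv2.INTER_AREA)
def redmask(im,lo=110):
    h=cv2.cvtColor(np.asarray(im['color']),cv2.COLOR_RGB2HSV)
    m=(((h[...,0]<7)|(h[...,0]>172))&(h[...,1]>lo)).astype(np.uint8)
    return cv2.morphologyEx(m,cv2.MORPH_OPEN,np.ones((3,3)))
def fit(im,x0,y0,cyls,lo=110):
    m=redmask(im,lo); w=cv2.dilate((sil(im,x0,y0,cyls)>0).astype(np.uint8),np.ones((41,41)))
    f=lambda p: float((np.abs(sil(im,p[0],p[1],cyls)-m)*w).sum())
    r=minimize(f,[x0,y0],method='Nelder-Mead',options=dict(initial_simplex=[[x0,y0],[x0+.006,y0],[x0,y0+.006]],xatol=1e-4,fatol=.5))
    return r.x.round(4),r.fun,(m*w).sum()
CAP=[(.046,.02,.044),(.011,.044,.072)]
E
python3 - <<'E'
from h import *
im=snap('wrist')
for lo in (110,140): print(fit(im,.543,-.245,CAP,lo))
im=snap('top')
print('top cap',fit(im,.543,-.245,CAP)); 
for lo in (90,140): print('top jar body',fit(im,.519,.033,[(.050,.035,.056),(.038,.06,.092)],lo))
E
```

```text
(array([ 0.5445, -0.2472]), np.float64(305.0), np.uint64(7182))
(array([ 0.5446, -0.2469]), np.float64(308.3125), np.uint64(7180))
top cap (array([ 0.5449, -0.2468]), np.float64(247.0), np.uint64(1018))
top jar body (array([0.5237, 0.0442]), np.float64(1186.875), np.uint64(272))
top jar body (array([0.5237, 0.0442]), np.float64(1203.875), np.uint64(255))
```

```bash
python3 - <<'E'
from h import *
mv((.5446,-.247,.10),180,0);mv((.5446,-.247,.065),180,0)
E
```

```text
rot [0.1 0.5 0.2] shift [-44.1  -1.4 117.5] rows 2.0
rot [0.1 0.5 0.2] shift [-43.7  -1.4 152.5] rows 2.5
```

Emit:
move_arm(commands=[0,0.5,0,-22,-1,40,60,0,0.5,0,-44,-1.4,80,60,0,0.5,0,-44,-1.4,117,60,0,0.5,0,-44,-1.4,117,60,0,0.5,0,-44,-1.4,117,60])

```text
time_s: 22.28
position: [0.5451, -0.2472, 0.1017]
orientation: [[-1.0, -0.003, 0.002], [-0.003, 1.0, 0.002], [-0.002, 0.002, -1.0]]
force: [0.2, 0.3, 0.1]
width: 0.0599
finger_force: 0.0
```

```bash
python3 - <<'E'
from h import *
st();mv((.5446,-.247,.065),180,0)
im=snap('wrist'); print(fit(im,.5446,-.247,CAP))
E
```

```text
t 22.275 p [ 0.5451 -0.2472  0.1017] x [-1.    -0.003 -0.002] z [ 0.002  0.002 -1.   ] w 0.059856635572459335 f [0.2 0.3 0.1] ff 0.0 q [ 64.  48. -60. 102.  47.  60.  76.]
rot [0.1 0.1 0.2] shift [ 0.6  0.1 36.7] rows 0.6
(array([ 0.5444, -0.2471]), np.float64(712.375), np.uint64(18535))
```

Emit:
move_arm(commands=[0,0,0,0.5,0,20,60,0,0,0,0.5,0,37,60,0,0,0,0.5,0,37,60,0,0,0,0.5,0,37,15,0,0,0,0.5,0,37,15,0,0,0,0.5,0,37,15,0,0,0,0.5,0,37,15,0,0,0,0.5,0,37,15])

```text
time_s: 23.32
position: [0.5446, -0.2472, 0.0641]
orientation: [[-1.0, -0.003, 0.002], [-0.003, 1.0, 0.002], [-0.002, 0.002, -1.0]]
force: [-0.4, 0.7, 5.8]
width: 0.0202
finger_force: 58.8
```

```bash
python3 - <<'E'
from h import *
st()
E
```

```text
t 23.325 p [ 0.5446 -0.2472  0.0641] x [-1.    -0.003 -0.002] z [ 0.002  0.002 -1.   ] w 0.02019883657096496 f [-0.4  0.7  5.8] ff 58.76300811767578 q [ 62.  50. -57. 103.  50.  57.  74.]
```

Emit:
move_arm(commands=[0,0,0,0,0,-20,15,0,0,0,0,0,-60,15,0,0,0,0,0,-110,15,0,0,0,15,30,-140,15,0,0,0,40,70,-140,15,0,0,0,60,115,-140,15,0,0,0,75,155,-140,15,0,0,0,75,172,-140,15,0,0,0,75,172,-140,15,0,0,0,75,172,-140,15])

```text
time_s: 24.58
position: [0.469, -0.0771, 0.2039]
orientation: [[-1.0, -0.002, 0.001], [-0.002, 1.0, 0.002], [-0.001, 0.002, -1.0]]
force: [-0.3, 0.2, -1.2]
width: 0.0201
finger_force: 58.8
```

```bash
python3 - <<'E'
from h import *
st(); im=snap('wrist','w9.png'); it=snap('top','t9.png')
a=np.asarray(im['color']).astype(int)
q=proj(im,circ(.518,.0335,.083,.041,4)); print(q.round(0).tolist(), proj(im,np.array([[.518,.0335,.092],[.518,.0335,.03]])))
# steel balls: low-saturation bright blobs near jar
c=proj(im,np.array([[.518,.0335,.083]]))[0]
hsv=cv2.cvtColor(np.asarray(im['color']),cv2.COLOR_RGB2HSV); m=((hsv[...,1]<70)&(hsv[...,2]>90)).astype(np.uint8)
n,l,s,cc=cv2.connectedComponentsWithStats(m)
for i in range(1,n):
    if s[i,4]>6 and np.hypot(*(cc[i]-c))<90: print('w',s[i].tolist(),cc[i].round(1),ray(im,*cc[i],.084).round(4))
c=proj(it,np.array([[.518,.0335,.083]]))[0]
hsv=cv2.cvtColor(np.asarray(it['color']),cv2.COLOR_RGB2HSV); m=((hsv[...,1]<90)&(hsv[...,2]>90)).astype(np.uint8)
n,l,s,cc=cv2.connectedComponentsWithStats(m)
for i in range(1,n):
    if s[i,4]>1 and np.hypot(*(cc[i]-c))<30: print('t',s[i].tolist(),cc[i].round(1),ray(it,*cc[i],.084).round(4))
E
```

```text
t 24.575 p [ 0.469  -0.0771  0.2039] x [-1.    -0.002 -0.001] z [ 0.001  0.002 -1.   ] w 0.02007197826847966 f [-0.3  0.2 -1.2] ff 58.78363072872162 q [ 65.  30. -74. 115.  34.  61.  65.]
[[449.0, 297.0], [506.0, 253.0], [462.0, 205.0], [404.0, 253.0]] [[459.6169553  258.44113661]
 [433.44118418 227.34245592]]
w [463, 203, 14, 10, 88] [469.3 208. ] [0.4795 0.0392 0.084 ]
w [459, 218, 14, 8, 67] [464.6 221.1] [0.4901 0.037  0.084 ]
w [415, 245, 5, 10, 26] [417.5 249.7] [0.5145 0.0028 0.084 ]
w [422, 248, 11, 11, 76] [427.1 252.9] [0.5173 0.0107 0.084 ]
w [493, 258, 7, 7, 34] [495.6 260.6] [0.5241 0.0664 0.084 ]
w [439, 285, 13, 10, 96] [445.3 289.6] [0.5509 0.0291 0.084 ]
t [315, 218, 3, 2, 4] [315.8 218.8] [0.5587 0.0289 0.084 ]
t [314, 222, 4, 2, 7] [315.3 222.4] [0.5503 0.0299 0.084 ]
t [296, 232, 2, 4, 7] [296.6 233.7] [0.5244 0.0724 0.084 ]
t [319, 233, 10, 14, 70] [323.6 239.2] [0.5122 0.0106 0.084 ]
t [310, 250, 4, 2, 6] [311.5 250.5] [0.4865 0.0381 0.084 ]
t [309, 253, 4, 2, 5] [310.4 253.6] [0.4795 0.0406 0.084 ]
```

```bash
python3 - <<'E'
from h import *
import h
im=ctrl.get_image('wrist'); it=ctrl.get_image('top')
rm=h.redmask
h.redmask=lambda im,lo: cv2.morphologyEx(rm(im,lo),cv2.MORPH_CLOSE,np.ones((7,7)))
for n,i in (('w',im),('t',it)):
  for body in ([(.05,.03,.056)],[(.05,.044,.05),(.046,.03,.062)],[(.05,.02,.068)],[(.05,.04,.048)]):
    print(n,body,h.fit(i,.519,.034,body+[(.038,.06,.092)],100))
# rim ellipse: edge-based, gradient along projected circles r=.038 and .034 at z=.092
for n,i in (('w',im),('t',it)):
    g=cv2.GaussianBlur(np.asarray(i['color']).astype(np.float32)[...,0],(0,0),.8)
    def val(p):
        s=0
        for r in (.034,.038):
            A=[cv2.remap(g,*[v.astype(np.float32).reshape(1,-1) for v in proj(i,circ(p[0],p[1],.092,r+d,180)).T],cv2.INTER_LINEAR) for d in (-.001,.001)]
            s+=np.abs(A[1]-A[0]).clip(0,40).mean()
        return s
    G=[(val((x,y)),x,y) for x in np.arange(.508,.53,.0005) for y in np.arange(.024,.046,.0005)]
    G.sort(reverse=True); print(n,[np.round(k,4).tolist() for k in G[:4]])
E
```

```text
w [(0.05, 0.03, 0.056)] (array([0.5178, 0.0313]), np.float64(3477.75), np.uint64(13491))
w [(0.05, 0.044, 0.05), (0.046, 0.03, 0.062)] (array([0.5163, 0.0301]), np.float64(3523.0625), np.uint64(13204))
w [(0.05, 0.02, 0.068)] (array([0.5184, 0.0291]), np.float64(3828.6875), np.uint64(13706))
w [(0.05, 0.04, 0.048)] (array([0.5167, 0.0306]), np.float64(3570.5), np.uint64(13272))
t [(0.05, 0.03, 0.056)] (array([0.5167, 0.0366]), np.float64(1236.5625), np.uint64(363))
t [(0.05, 0.044, 0.05), (0.046, 0.03, 0.062)] (array([0.5218, 0.0377]), np.float64(1221.5), np.uint64(363))
t [(0.05, 0.02, 0.068)] (array([0.5219, 0.0356]), np.float64(1265.125), np.uint64(363))
t [(0.05, 0.04, 0.048)] (array([0.5195, 0.0372]), np.float64(1216.625), np.uint64(363))
w [[68.9931, 0.518, 0.032], [68.7616, 0.5175, 0.032], [68.4725, 0.518, 0.0325], [68.2742, 0.517, 0.032]]
t [[24.6083, 0.5185, 0.0335], [24.599, 0.5185, 0.033], [24.5212, 0.519, 0.033], [24.4707, 0.519, 0.0335]]
```

```bash
python3 - <<'E'
from h import *
mv((.5182,.0325,.204),180,0);mv((.5182,.0325,.150),180,0)
E
```

```text
rot [0.2 0.  0.1] shift [-4.980e+01  1.091e+02 -1.000e-01] rows 1.9
rot [0.2 0.  0.1] shift [-49.8 108.9  53.9] rows 2.1
```

Emit:
move_arm(commands=[0,0,0,-10,25,0,15,0,0,0,-25,60,0,15,0,0,0,-40,90,0,15,0.2,0,0,-50,109,0,15,0.2,0,0,-50,109,20,15,0.2,0,0,-50,109,45,15,0.2,0,0,-50,109,54,15,0.2,0,0,-50,109,54,15,0.2,0,0,-50,109,54,15])

```text
time_s: 25.9
position: [0.5184, 0.0333, 0.1505]
orientation: [[-1.0, -0.003, 0.001], [-0.003, 1.0, -0.001], [-0.001, -0.001, -1.0]]
force: [0.2, 0.2, -1.1]
width: 0.0202
finger_force: 58.9
```

```bash
python3 - <<'E'
from h import *
st();mv((.5182,.0325,.135),180,0)
it=snap('scene'); 
# cap vs jar alignment in scene: fit cap silhouette at its height
p=np.array(ctrl.state()['position']); z=p[2]-.0441; q=proj(it,np.array([[*p[:2],z],[.5182,.0325,.092]])); print(q)
E
```

```text
t 25.9 p [0.5184 0.0333 0.1505] x [-1.    -0.003 -0.001] z [ 0.001 -0.001 -1.   ] w 0.020214629921011976 f [ 0.2  0.2 -1.1] ff 58.85252594947815 q [ 43.  37. -65. 112.  40.  58.  49.]
rot [-0.1  0.1  0.2] shift [ 0.2 -0.7 15.5] rows 0.2
[[320.30330917 167.34948813]
 [319.85641003 172.19720811]]
```

Emit:
move_arm(commands=[0,0,0,0,-0.4,8,15,0,0,0,0,-0.4,13,15,0,0,0,0,-0.4,15,15,0,0,0,0,-0.4,17,15,0,0,0,0,-0.4,17,15])

```text
time_s: 26.58
position: [0.5179, 0.0332, 0.1329]
orientation: [[-1.0, -0.003, 0.0], [-0.003, 1.0, -0.001], [-0.0, -0.001, -1.0]]
force: [-0.4, 0.9, -1.1]
width: 0.0199
finger_force: 58.8
```

The skirt is on the neck with no contact force. Pressing.

Emit:
move_arm(commands=[0,0,0,0,0,2,15,0,0,0,0,0,4,15,0,0,0,0,0,6,15,0,0,0,0,0,8,15,0,0,0,0,0,10,15,0,0,0,0,0,12,15,0,0,0,0,0,14,15,0,0,0,0,0,14,15])

```text
time_s: 27.58
position: [0.5175, 0.0332, 0.1186]
orientation: [[-1.0, -0.003, -0.001], [-0.003, 1.0, -0.001], [0.001, -0.001, -1.0]]
force: [0.8, -0.2, -1.6]
width: 0.0202
finger_force: 59.0
```

Emit:
move_arm(commands=[0,0,0,0,0,1,15,0,0,0,0,0,2,15,0,0,0,0,0,3,15,0,0,0,0,0,4,15,0,0,0,0,0,4,15])

```text
time_s: 28.2
position: [0.518, 0.0331, 0.116]
orientation: [[-1.0, -0.003, 0.001], [-0.003, 1.0, -0.002], [-0.001, -0.002, -1.0]]
force: [-3.7, -2.7, 10.7]
width: 0.0202
finger_force: 60.5
```

Emit:
move_arm(commands=[0,0,0,0,0,1,15,0,0,0,0,0,1.5,15,0,0,0,0,0,1.5,15,0,0,0,0,0,1.5,15,0,0,0,0,0,1.5,15])

```text
time_s: 28.82
position: [0.518, 0.0331, 0.1159]
orientation: [[-1.0, -0.003, 0.001], [-0.003, 1.0, -0.004], [-0.001, -0.004, -1.0]]
force: [-9.9, -4.5, 26.5]
width: 0.0203
finger_force: 62.0
```

```bash
python3 - <<'E'
from h import *
st(); im=snap('scene')
print([(l,find(l,'scene',im,1)) for l in ['dipper','dipper_lip','cap','brush_holder','bead1_center']]); st()
E
```

```text
t 28.825 p [0.518  0.0331 0.1159] x [-1.    -0.003 -0.001] z [ 0.001 -0.004 -1.   ] w 0.02030403478699475 f [-9.9 -4.5 26.5] ff 62.04405426979065 q [ 40.  39. -62. 113.  43.  55.  47.]
[('dipper', [(0.94, array([0.5835, 0.3539, 0.0514]))]), ('dipper_lip', [(0.75, array([0.5811, 0.3632, 0.0517]))]), ('cap', [(0.91, array([0.5336, 0.0336, 0.0987]))]), ('brush_holder', [(0.75, array([0.6635, 0.1514, 0.0821]))]), ('bead1_center', [])]
t 29.125 p [0.518  0.0331 0.1159] x [-1.    -0.003 -0.001] z [ 0.001 -0.004 -1.   ] w 0.020199424764956977 f [-10.2  -4.4  26.2] ff 62.04355001449585 q [ 40.  39. -62. 113.  43.  55.  47.]
```

Pressing firmly at 26 N with a hard stop at the home height; the dipper is standing. Handing in.

```bash
python3 -c "
from plant import ctrl
print(ctrl.finish_job())"
```

```text
the job is handed in; nothing more can be done
None
```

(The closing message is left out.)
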